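# Sort the balcony laundry bits

### The job

Sort the laundry bits: both clothes pegs go into the clear bin with the pink rim, the blue bottle cap and the striped soap case into the clear bin with the blue rim, and the steel hook into the aluminium tray. Lay each on the floor of its bin, none on top of another, the cap and the case right way up. The case is half under the lip of the low shelf: draw it out before you lift it, without wrenching it against the shelf, and do not knock over the blue detergent bottle.

Things in the scene. Friction and masses are not known exactly. Their poses are not given: they have to be found in the camera images.
- yellow_peg: loose yellow plastic clothes peg lying on its side, 74 mm long (x), 15 mm wide (y, both arms together), 12 mm tall, with a steel spring at the middle; rigid, about 20 g. Origin: centre of its underside; x along its length, z up.
- green_peg: loose green plastic clothes peg lying on its side, 74 mm long (x), 15 mm wide (y, both arms together), 12 mm tall, with a steel spring at the middle; rigid, about 20 g. Origin: centre of its underside; x along its length, z up.
- cap: loose blue plastic bottle cap standing on the table like a short round plug, 46 mm diameter for its lower 20 mm, tapering to 42 mm at the top, 32 mm tall, about 30 g. Origin: centre of its underside, z up.
- hook: loose S-shaped hook of 9 mm round steel bar lying flat, about 111 mm long (x), 69 mm wide (y), 9 mm thick, about 60 g. Origin: middle of the straight shank, at the underside; the shank runs 40 mm either way along x, the +x end curls to +y and the -x end to -y, the curls' tips ending at x = +-36 mm, y = +-30 mm (bar centre line). Best gripped across the middle of the shank.
- case: loose rigid white soap case with two blue stripes, a flat bar 100 mm long (x), 32 mm wide (y), 19 mm tall, about 110 g. It lies on the table with its -x half (40 to 50 mm of it) sticking out towards the robot from under the shelf's front lip, the rest under the shelf. Origin: centre of its underside; z up.
- pink_bin: fixed square open-topped clear plastic bin with a pink rim, 160 x 160 mm outside, 35 mm high (rim stands 1 mm higher), walls and floor 4 mm thick. Origin: centre of its underside on the table; x and y along its sides, z up. Does not move.
- blue_bin: fixed square open-topped clear plastic bin with a blue rim, 160 x 160 mm outside, 35 mm high (rim stands 1 mm higher), walls and floor 4 mm thick. Origin: centre of its underside on the table; x and y along its sides, z up. Does not move.
- tray: fixed square open-topped aluminium tray, 160 x 160 mm outside, 25 mm high, walls and floor 4 mm thick. Origin: centre of its underside on the table; x and y along its sides, z up. Does not move.
- shelf: fixed low brushed aluminium shelf, 200 mm deep (x), 260 mm wide (y), deck top 40 mm above the table. Its open front edge is at x = -100 mm in its own frame and faces the robot; there a turned-down lip leaves a gap of 26 mm above the table. The table runs on underneath. Side walls at y = +-128 mm and a 60 mm high back wall at x = +98 mm; a small jar stands fixed at the rear of its deck. Origin: centre of its footprint on the table, z up.
- bottle: loose blue detergent bottle with white cap, 70 mm diameter, 190 mm tall, standing on the shelf's deck at least 70 mm behind its front edge, 0.7 kg. To be left standing. Origin: centre of its underside.
Things that resemble listed ones, but are neither listed nor needed, are in the scene too. What is shaped like the case but red is not meant. Leave any orange look-alike of the cap alone.

How it is judged:
By the outcome, as a careful person would: the job done as asked, in the order asked, and still so for the second after the job is handed in, with the robot touching nothing.
It also fails if it takes over 134 s, if anything falls off the work surface, if the arm or the gripper's body presses on something with over 40 N, if the wrist force passes 120 N, or if a joint passes its speed limit or range.

### The arm

A 6-joint arm with a two-finger parallel gripper is mounted at the origin on the work surface. World frame = base frame: x ahead of the robot, y to its left, z up, the work surface at z = 0. Lengths are in m, angles in rad, forces in N, time in s.
With the tool pointing down it reaches from about 0.375 to 0.975 m from the base axis. Payload 3.8 kg.
Tool frame: the origin (TCP) lies midway between the tips of the shut fingers; the grasp point (between the pads) lies 19 mm behind it; z points along the fingers, y is the line along which they close (so a half turn about z gives the same grasp; the last joint's range is limited). The gripper opens to 85 mm and grips with 20 to 120 N. Pads are 22 mm wide; open, the fingers measure 114 mm over their backs; the gripper's body (76 mm by 85 mm) begins 54 mm behind the grasp point. The pads swing forward as they close: fully open they stand 13 mm farther back than shut.
Start: joints at [-1.326, 0.264, 1.604, -0, 1.274, -0.037], TCP at [0.188, -0.648, 0.231] pointing down, gripper open.
Joint ranges: [-2.63, 2.63], [-0.94, 2.18], [0.31, 2.57], [-1.31, 4.45], [0, 2.66], [-2.55, 2.55]. Speed limits (rad/s): [2.57, 2.57, 3.14, 3.14, 3.14, 3.14].

### API

Orientations are given as a rotation vector (axis times angle).
In Python, from workcell import read_state, vision, ticket gives the robot as it stands. The module is installed in compiled form; this text tells all that it offers.
- The arm moves only by the tool jog_arm, never from a script. Its arguments are lists of equal length, an entry for each row: "turn": the turn, a rotation vector about the tool's x, y, z in rad, a list of three; "delta_pos": the shift along the tool's x, y, z in m, a list of three; "gripper": the finger opening in m, from 0 to 0.0854. In form: {"turn": [[rx, ry, rz], ...], "delta_pos": [[dx, dy, dz], ...], "gripper": [gripper, ...]}. A call has 1 to 20 rows; each row shifts and turns the commanded pose from where the row before left it, along the tool's axes as they then stand; what a row does not reach is not made up. A row lasts 1/12 s, in which the tool goes at most 41.7 mm and 7.16 degrees, less where a joint would pass 70% of its speed; a pose out of reach is approached as far as the arm can. A call with a gripper value outside its range is refused whole. The fingers move at their own pace and stop on an object; "grip_force" is the grip in N (left out, the last holds). Time passes only in rows, so rows that do not move let the fingers close. It gives the time, the measured TCP pose, the force, the opening and the grip force at its end, in the units of the state.
- read_state(): the state, without advancing time (a new reading comes with each control period).
- vision.read_camera(name): name is "scene" or "side" or "wrist"; returns the picture (400x640x3 uint8, red, green, blue); there is no depth.
- vision.calibration(name): a dict with "vfov" (degrees; the focal length in pixels is half the picture's height over the tangent of half this angle, whatever the lens; pixels are square), "cx", "cy" (the principal point, pixels), "dist" ([k1, k2, p1, p2, k3] as OpenCV has them; the pictures are not rectified), "R" (3x3) and "t" (3): a world point X has camera coordinates R X + t; the wrist camera has in their place "mount" (4x4, takes a point from camera to tool coordinates, whose origin is the TCP and whose axes are the flange's). Camera axes: x right, y down, z forward; pixel columns grow to the right and rows downward; lengths in m; the calibration is good to about 2 mm. A picture is of the moment at which its call begins: read the wrist's pose just before it. calibration takes no time and is no camera call.
- ticket.finish_job(): hands the job in; it is judged then, once.
The state is a dict: "time": time; "q": joint angles; "joint_vel": joint speeds; "joint_torque": joint torques, N m; "tool_pos": TCP position; "tcp_rot": TCP orientation; "wrist_force": force on the tool from outside, world axes, zero at the start; "torque": the same for the moment, N m; "width": opening from 0.0 (shut) to 1.0 (fully open); "grip_force": force on a finger pad.
Only numpy, scipy, OpenCV 4.12 (cv2) and the standard library are available. Lean on these libraries where they do the work, as an engineer would, in place of code of your own. Each camera call takes 0.05 s, during which the arm holds its last target. There are 200 camera calls.

## Working session

There is one attempt and no reset: what is moved stays moved. The work goes in short steps, Python scripts to look and compute and a tool call to move; the robot and the scene stay as the last step left them, time stands still between calls to the robot, and variables do not carry over. Pictures are saved under pics/ and viewed, at most 14 in all, crops included, and the job is handed in when it is done.

Besides the shell and the picture viewer there is one more tool, called after "Request:" as a command line: name --argument value ..., lists and objects as JSON in quotes. jog_arm: Moves the arm, as the interface text tells. Its arguments: {"type":"object","properties":{"turn":{"type":"array","items":{"type":"array","items":{"type":"number"}}},"delta_pos":{"type":"array","items":{"type":"array","items":{"type":"number"}}},"gripper":{"type":"array","items":{"type":"number"}},"grip_force":{"type":"number"}},"required":["turn","delta_pos","gripper"]}

```bash
mkdir -p pics
cat > h.py <<'E'
import numpy as np, cv2
from workcell import read_state, vision, ticket
from scipy.spatial.transform import Rotation as Ro
def cam(name, st=None):
    c=vision.calibration(name); f=200/np.tan(np.radians(c["vfov"])/2)
    K=np.array([[f,0,c["cx"]],[0,f,c["cy"]],[0,0,1.]]); d=np.array(c["dist"],float)
    if "R" in c: return K,d,np.array(c["R"]),np.array(c["t"])
    M=np.array(c["mount"]); T=np.eye(4); T[:3,:3]=Ro.from_rotvec(st["tcp_rot"]).as_matrix(); T[:3,3]=st["tool_pos"]
    W=T@M; return K,d,W[:3,:3].T,-W[:3,:3].T@W[:3,3]
def ray(C,px):
    K,d,R,t=C; p=cv2.undistortPoints(np.array(px,float).reshape(-1,1,2),K,d).reshape(-1,2)
    v=np.c_[p,np.ones(len(p))]@R; return -R.T@t, v
def onplane(C,px,z):
    o,v=ray(C,px); return o+v*((z-o[2])/v[:,2])[:,None]
def proj(C,X):
    K,d,R,t=C; return cv2.projectPoints(np.array(X,float).reshape(-1,1,3),cv2.Rodrigues(R)[0],t,K,d)[0].reshape(-1,2)
def snap(name,tag):
    st=read_state(); im=vision.read_camera(name); cv2.imwrite(f"pics/{tag}.png",im[:,:,::-1]); return im,cam(name,st),st
E
python3 - <<'E'
from h import *
for n in("scene","side","wrist"):
    im,C,st=snap(n,n+"0"); K,d,R,t=C; print(n,K[0,0],d,(-R.T@t).round(3),R[2].round(2))
print(st)
E
```

```text
scene 499.3398472962017 [-0.10980449  0.          0.          0.          0.        ] [1.111 0.675 0.738] [-0.48 -0.61 -0.63]
side 432.4515332886344 [0.00206763 0.         0.         0.         0.        ] [ 0.51  -0.772  0.698] [ 0.1   0.76 -0.64]
wrist 312.92864164252967 [-0.04217982  0.          0.          0.          0.        ] [ 0.268 -0.624  0.374] [-0.31 -0.09 -0.95]
{'time': 0.1, 'q': array([-1.32590886e+00,  2.64695168e-01,  1.60528760e+00, -6.82399100e-07,
        1.27373019e+00, -3.69109171e-02]), 'joint_vel': array([-7.92123220e-04, -1.49045161e-03, -2.80440969e-03, -8.73979257e-05,
       -1.40748938e-03,  3.05167258e-04]), 'joint_torque': array([-1.58924840e-04, -5.16707110e+01, -3.68590879e+01, -6.81962092e-05,
        6.33103657e-03, -3.39070800e-05]), 'tool_pos': array([ 0.18752856, -0.64770323,  0.23004777]), 'tcp_rot': array([-3.10837190e+00, -4.40888866e-01,  3.46501680e-04]), 'wrist_force': array([-0.08835406, -0.66813662,  0.40569665]), 'torque': array([-0.00153716, -0.01392249, -0.02869633]), 'grip_force': 0.0, 'width': 0.9967606984062277}
```

View pics/scene0.png

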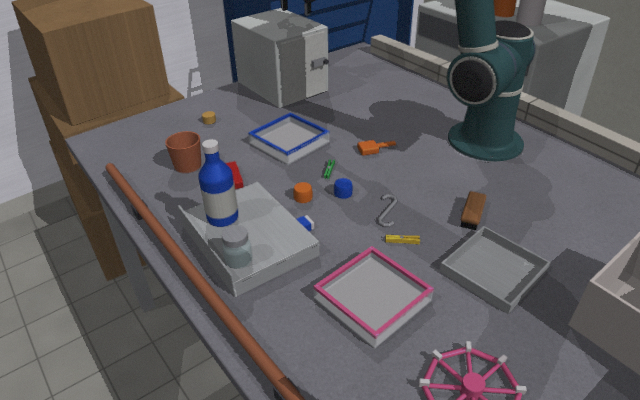

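View pics/side0.png

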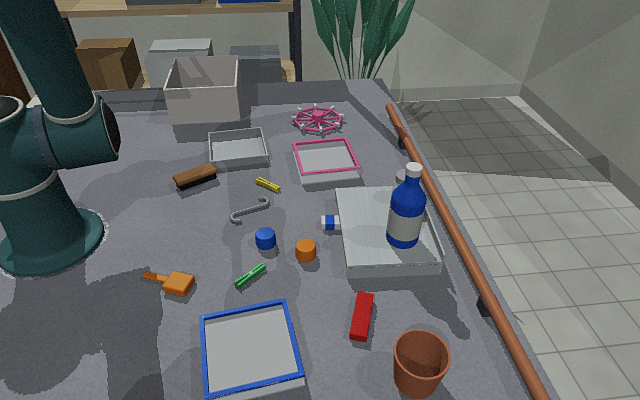

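Scene view: yellow peg (403,240), green peg (329,169), blue cap (343,188), hook (387,210), case end (304,224), pink bin (373,293), blue bin (289,137), tray (494,267). The side view shows the same things: cap (265,238), case end (330,222), hook (250,210).

```bash
cat > m.py <<'E'
from h import *
def mask(im,lo,hi,roi):
    hsv=cv2.cvtColor(im,cv2.COLOR_RGB2HSV); m=cv2.inRange(hsv,np.array(lo),np.array(hi))
    r=np.zeros_like(m); x0,y0,x1,y1=roi; r[y0:y1,x0:x1]=m[y0:y1,x0:x1]; return r
def pts(m): return np.argwhere(m>0)[:,::-1].astype(float)
def big(m):
    n,l,s,c=cv2.connectedComponentsWithStats(m); return ((l==1+np.argmax(s[1:,4]))*255).astype('uint8')
E
python3 - <<'E'
from m import *
S=cv2.imread("pics/scene0.png")[:,:,::-1].copy(); D=cv2.imread("pics/side0.png")[:,:,::-1].copy()
CS,CD=cam("scene"),cam("side")
B=([105,130,50],[130,255,255]);Y=([22,130,80],[34,255,255]);G=([45,100,50],[80,255,255]);P=([155,90,80],[179,255,255])
rois={"yellow":(Y,(375,225,430,255),(245,170,290,200),.010),"green":(G,(315,150,345,185),(225,255,275,295),.010),
"cap":(B,(330,175,358,202),(250,222,280,255),.016),"casestripe":(B,(290,210,320,240),(315,210,342,235),.015),
"pink":(P,(300,240,440,345),(285,130,365,190),.036),"blue":(B,(245,110,333,165),(190,290,310,400),.036)}
for n,(c,r1,r2,z) in rois.items():
    for v,im,C,r in(("scene",S,CS,r1),("side",D,CD,r2)):
        m=mask(im,*c,r); 
        X=onplane(C,pts(m),z)[:,:2]
        rc=cv2.minAreaRect(X.astype('float32')*1000)
        print(n,v,len(X),"mean",X.mean(0).round(4),"rect",np.round(rc[0],1),np.round(rc[1],1),round(rc[2],1))
# hook & tray crops
def crop(im,x0,y0,x1,y1,s): return cv2.resize(im[y0:y1,x0:x1,::-1],None,fx=s,fy=s,interpolation=cv2.INTER_CUBIC)
a=crop(S,370,185,450,265,5); b=crop(D,200,120,300,230,4)
c=crop(D,300,180,360,240,5)
cv2.imwrite("pics/c1.png",np.hstack([cv2.resize(a,(400,400)),cv2.resize(b,(400,440))[:400]]))
cv2.imwrite("pics/c2.png",np.hstack([crop(S,430,220,560,310,3),c[:270]]))
E
```

```text
yellow scene 240 mean [0.492  0.1542] rect [491.6 153.7] [24.4 71.1] 46.0
yellow side 151 mean [0.4873 0.1444] rect [487.3 144.8] [23.2 81.8] 47.1
green scene 99 mean [ 0.4489 -0.1538] rect [ 447.9 -153.9] [83.  16.3] 40.8
green side 259 mean [ 0.4413 -0.1655] rect [ 443.2 -164.3] [76.8 22.6] 39.1
cap scene 323 mean [ 0.4796 -0.0617] rect [479.4 -62.8] [81.3 41.4] 49.3
cap side 393 mean [ 0.4769 -0.0647] rect [477.5 -63.4] [72.4 42.6] 89.5
casestripe scene 106 mean [ 0.6273 -0.0169] rect [626.5 -14.3] [50.  16.7] 86.1
casestripe side 130 mean [ 0.6275 -0.0259] rect [627.9 -26.1] [49.4 21.1] 82.5
pink scene 1470 mean [0.6552 0.231 ] rect [653.5 232.6] [165.4 160.9] 3.7
pink side 531 mean [0.653  0.2389] rect [647.4 255.9] [161.  225.5] 4.9
blue scene 476 mean [ 0.4449 -0.3392] rect [ 447.2 -334.7] [163.7 164.6] 8.6
blue side 1831 mean [ 0.4422 -0.3495] rect [ 442.8 -342.5] [160.2 163.7] 7.8
```

View pics/c1.png

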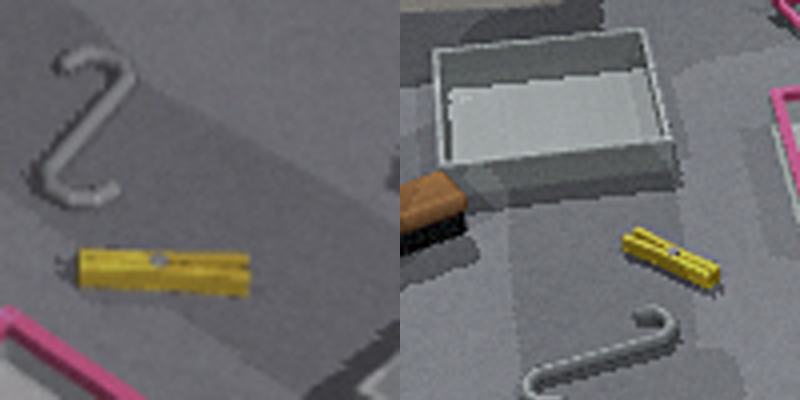

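View pics/c2.png

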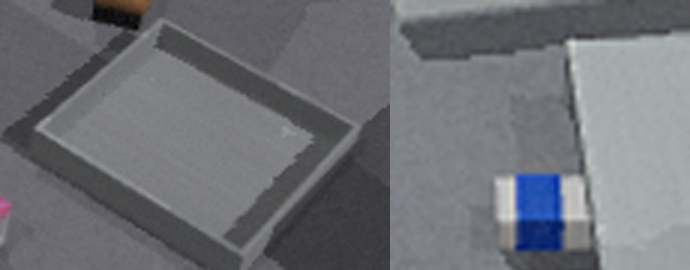

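The crops show the hook's shank mid at about scene (387.6,211) and side (251,211). The tray's rim corners are clear, and the case end sticks out of the lip by one white-blue-white section. I'll move to an overhead look with the tool axes aligned to the world.

Request:
jog_arm --turn '[[0,0,0.07],[0,0,0.07],[0,0,0.07],[0,0,0.072],[0,0,0],[0,0,0],[0,0,0],[0,0,0],[0,0,0],[0,0,0],[0,0,0],[0,0,0],[0,0,0],[0,0,0],[0,0,0],[0,0,0],[0,0,0],[0,0,0],[0,0,0],[0,0,0]]' --delta_pos '[[0,0,-0.0125],[0,0,-0.0125],[0,0,-0.0125],[0,0,-0.0125],[0.022,-0.034,0],[0.022,-0.034,0],[0.022,-0.034,0],[0.022,-0.034,0],[0.022,-0.034,0],[0.022,-0.034,0],[0.022,-0.034,0],[0.022,-0.034,0],[0.022,-0.034,0],[0.022,-0.034,0],[0.022,-0.034,0],[0.022,-0.034,0],[0.022,-0.034,0],[0.022,-0.034,0],[0.022,-0.034,0],[0.022,-0.034,0]]' --gripper '[0.0854,0.0854,0.0854,0.0854,0.0854,0.0854,0.0854,0.0854,0.0854,0.0854,0.0854,0.0854,0.0854,0.0854,0.0854,0.0854,0.0854,0.0854,0.0854,0.0854]'

```text
time: 1.82
tool_pos: [0.5403, -0.1025, 0.2811]
tcp_rot: [3.142, -0.0, -0.0]
wrist_force: [1.5, -0.0, -0.1]
width: 0.998
grip_force: 0.0
```

Request:
jog_arm --turn '[[0,0,0],[0,0,0],[0,0,0],[0,0,0]]' --delta_pos '[[0.01,-0.035,0],[0.01,-0.035,0],[0,0,0],[0,0,0]]' --gripper '[0.0854,0.0854,0.0854,0.0854]'

```text
time: 2.15
tool_pos: [0.5599, -0.0325, 0.2807]
tcp_rot: [3.142, 0.006, -0.002]
wrist_force: [-1.1, 0.0, -0.3]
width: 1.003
grip_force: 0.0
```

Run:
```python
from m import *
im,C,st=snap("wrist","w1"); print(st["tool_pos"],st["tcp_rot"],st["q"].round(2))
```

```text
[ 0.55989951 -0.0325194   0.28073697] [ 3.14152215e+00  6.00537375e-03 -1.59392455e-03] [-0.1   0.02  1.79 -0.    1.33  1.46]
```

View pics/w1.png

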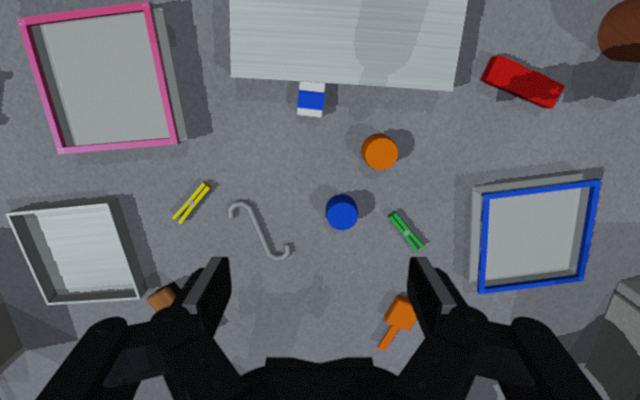

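The wrist view shows everything: yellow peg (191,203), green (406,232), cap (342,212), hook (259,230), case end (311,99), shelf edge from (231,77) to (452,90), and the bins and tray.

Run:
```python
from m import *
im=cv2.imread("pics/w1.png")[:,:,::-1].copy(); C=cam("wrist",read_state())
B=([105,130,50],[130,255,255]);Y=([22,130,80],[34,255,255]);G=([45,100,50],[80,255,255]);P=([155,90,80],[179,255,255])
W=([0,0,130],[179,70,255])
for n,c,r,z in [("yellow",Y,(165,175,220,230),.011),("green",G,(380,205,430,255),.011),("cap",B,(320,190,365,235),.03),
 ("stripe",B,(290,85,335,112),.019),("pink",P,(10,0,190,160),.036),("blue",B,(465,170,610,300),.036)]:
    m=big(mask(im,*c,r)) if n not in("yellow","green") else mask(im,*c,r)
    X=onplane(C,pts(m),z)[:,:2]; rc=cv2.minAreaRect(X.astype('float32')*1000)
    print(n,len(X),"mean",X.mean(0).round(4),"rect",np.round(rc[0],1),np.round(rc[1],1),round(rc[2],1))
print("tray",onplane(C,[[8,213],[108,204],[144,297],[50,304]],.025).round(3)[:,:2].tolist())
# case: white+blue top
g=im[84:120,290:335]; print((cv2.cvtColor(g,cv2.COLOR_RGB2GRAY)[::3,::3]))
print("shelf edge",onplane(C,[[231,77],[452,90]],.04).round(3).tolist())
# hook
hs=im[190:270,220:300].astype(int).min(2); m=np.zeros(im.shape[:2],'uint8'); m[190:270,220:300]=(hs>118)*255
m=big(m); X=onplane(C,pts(m),.007)[:,:2]; rc=cv2.minAreaRect(X.astype('float32')*1000); print("hook",len(X),X.mean(0),rc, np.percentile(hs,[10,50,90,97]))
a=[cv2.resize(im[190:270,220:300,::-1],None,fx=5,fy=5),cv2.resize(cv2.merge([m]*3)[190:270,220:300],None,fx=5,fy=5,interpolation=0)]
cv2.imwrite("pics/hk.png",np.hstack(a))
```

```text
yellow 411 mean [0.4888 0.146 ] rect [488.6 147.2] [15.7 77.4] 48.1
green 408 mean [ 0.4439 -0.1609] rect [ 442.2 -161.4] [77.7 16.1] 41.5
cap 920 mean [ 0.4816 -0.0648] rect [481.8 -65.1] [51.5 42.5] 0.6
stripe 462 mean [ 0.6279 -0.0233] rect [627.9 -23.3] [33.3 20.6] 84.0
pink 3720 mean [0.6621 0.2258] rect [650.  228.5] [160.9 163. ] 4.5
blue 2987 mean [ 0.4449 -0.3481] rect [ 441.8 -342.3] [163.  164.3] 7.7
tray [[0.476, 0.415], [0.49, 0.26], [0.336, 0.237], [0.317, 0.398]]
[[ 96  93  94 145 189 189 188 188 190 190 189 190  65  71  72]
 [ 96  95  92 161 190 190 189 189 188 189 188 186  69  67  73]
 [ 96  96  98  85 105 123 152 175 176 183 191 177  70  69  69]
 [ 93  95 100  66  62  64  59  61  58  59  62  69  72  67  68]
 [ 94  98  99  68  67  66  68  68  66  66  66  69  69  71  69]
 [ 98 100  93  68  65  66  68  66  69  67  64  71  66  67  71]
 [ 95 103  97  67  65  67  66  66  66  65  66  71  69  70  67]
 [107 107 102  62  68  64  63  65  63  68  67  73  78  68  71]
 [110 104 110 164 147 132 112  92  82  70  64  76  79  80  79]
 [117 119 116 190 190 190 191 192 188 187 187  82  82  77  81]
 [118 119 121 170 183 186 187 191 191 189 186  86 101 115 114]
 [115 119 114 107 107 102 113 113 116 135 146 115 120 117 123]]
shelf edge [[0.654, 0.068, 0.04], [0.641, -0.191, 0.04]]
hook 374 [0.44093415 0.0558531 ] ((439.466796875, 55.0524787902832), (113.39485168457031, 36.55517578125), 41.388858795166016) [ 87. 115. 120. 132.]
```

View pics/hk.png

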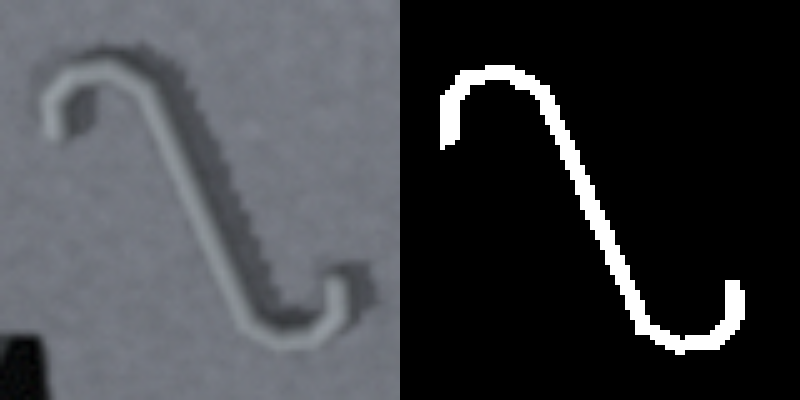

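Run:
```python
from m import *
C=cam("wrist",read_state())
p=onplane(C,[[250,209],[268,252],[259,230.5]],.006)[:,:2]; d=p[0]-p[1]; print("hook",p.round(4).tolist(),np.degrees(np.arctan2(d[1],d[0])))
print("bottle", onplane(cam("side"),[[403,240]],.04).round(3), onplane(cam("scene"),[[220,218]],.04).round(3))
print("orange",onplane(C,[[380,152]],.025).round(3))
print("scene hook",onplane(cam("scene"),[[387.6,211]],.006).round(4),onplane(cam("side"),[[251,211]],.006).round(4))
```

```text
hook [[0.4761, 0.065], [0.406, 0.0427], [0.442, 0.0541]] 17.719362525207615
bottle [[ 0.774 -0.13   0.04 ]] [[ 0.779 -0.122  0.04 ]]
orange [[ 0.563 -0.113  0.025]]
scene hook [[0.4473 0.0619 0.006 ]] [[0.4441 0.045  0.006 ]]
```

Request:
jog_arm --turn '[[0,0,0],[0,0,0],[0,0,0],[0,0,0],[0,0,0],[0,0,-0.1205],[0,0,-0.1205],[0,0,-0.1205],[0,0,-0.1205],[0,0,-0.1205],[0,0,-0.1205],[0,0,-0.1205],[0,0,-0.1205],[0,0,-0.1205],[0,0,-0.1205],[0,0,-0.1205],[0,0,-0.1205],[0,0,-0.1205],[0,0,-0.1205],[0,0,-0.1205]]' --delta_pos '[[-0.0143,-0.0358,0],[-0.0143,-0.0358,0],[-0.0143,-0.0358,0],[-0.0143,-0.0358,0],[-0.0143,-0.0358,0],[0,0,0.01],[0,0,0.01],[0,0,0.01],[0,0,0.01],[0,0,0.01],[0,0,0.01],[0,0,0.01],[0,0,0.01],[0,0,0.01],[0,0,0.01],[0,0,0.01],[0,0,0.01],[0,0,0.01],[0,0,0.01],[0,0,0.01]]' --gripper '[0.06,0.06,0.06,0.06,0.06,0.06,0.06,0.06,0.06,0.06,0.06,0.06,0.06,0.06,0.06,0.06,0.06,0.06,0.06,0.06]' --grip_force 30

```text
time: 3.87
tool_pos: [0.4885, 0.1427, 0.1308]
tcp_rot: [1.939, 2.471, -0.001]
wrist_force: [-0.6, -0.0, -1.1]
width: 0.703
grip_force: 0.0
```

Request:
jog_arm --turn '[[0,0,-0.12],[0,0,-0.12],[0,0,-0.12],[0,0,-0.12],[0,0,-0.12],[0,0,0],[0,0,0]]' --delta_pos '[[0,0,0.01],[0,0,0.01],[0,0,0.01],[0,0,0.01],[0,0,0.01],[0,0,0],[0,0,0]]' --gripper '[0.06,0.06,0.06,0.06,0.06,0.06,0.06]'

```text
time: 4.45
tool_pos: [0.4879, 0.1431, 0.0808]
tcp_rot: [-1.135, -2.928, 0.002]
wrist_force: [0.7, -0.9, 0.9]
width: 0.698
grip_force: 0.0
```

Request:
jog_arm --turn '[[0,0,0],[0,0,0],[0,0,0],[0,0,0],[0,0,0],[0,0,0],[0,0,0],[0,0,0],[0,0,0],[0,0,0],[0,0,0],[0,0,0]]' --delta_pos '[[0.002,0.003,0.025],[0,0,0.025],[0,0,0.02],[0,0,0.007],[0,0,0],[0,0,0],[0,0,0],[0,0,0],[0,0,0],[0,0,0],[0,0,0],[0,0,0]]' --gripper '[0.06,0.06,0.06,0.06,0.06,0,0,0,0,0,0,0]'

```text
time: 5.45
tool_pos: [0.4904, 0.1485, 0.0059]
tcp_rot: [1.127, 2.93, 0.003]
wrist_force: [-0.5, -0.3, 5.8]
width: 0.162
grip_force: 31.7
```

Request:
jog_arm --turn '[[0,0,0],[0,0,0.119],[0,0,0.119],[0,0,0.119],[0,0,0.119],[0,0,0.119],[0,0,0.119],[0,0,0.119],[0,0,0],[0,0,0],[0,0,0],[0,0,0],[0,0,0],[0,0,0],[0,0,0],[0,0,0]]' --delta_pos '[[0,0,-0.018],[0,0,-0.012],[0,0,-0.012],[0,0,-0.012],[0,0,-0.012],[0,0,-0.012],[0,0,-0.012],[0,0,0],[0.0133,0.032,0],[0.0133,0.032,0],[0.0133,0.032,0],[0.0133,0.032,0],[0.0133,0.032,0],[0.0133,0.032,0],[0,0,0],[0,0,0]]' --gripper '[0,0,0,0,0,0,0,0,0,0,0,0,0,0,0,0]'

```text
time: 6.78
tool_pos: [0.6817, 0.2292, 0.0935]
tcp_rot: [-2.217, -2.226, 0.001]
wrist_force: [-0.8, 0.0, -0.4]
width: 0.163
grip_force: 30.9
```

Request:
jog_arm --turn '[[0,0,0],[0,0,0],[0,0,0],[0,0,0],[0,0,0],[0,0,0],[0,0,0],[0,0,0],[0,0,0],[0,0,0],[0,0,0],[0,0,0],[0,0,0]]' --delta_pos '[[0,0,0.025],[0,0,0.025],[0,0,0.02],[0,0,0.008],[0,0,0.004],[0,0,0],[0,0,0],[0,0,0],[0,0,0],[0,0,-0.02],[0,0,-0.03],[0,0,-0.03],[0,0,-0.03]]' --gripper '[0,0,0,0,0,0,0.035,0.035,0.035,0.035,0.035,0.035,0.035]'

```text
time: 7.87
tool_pos: [0.6807, 0.2287, 0.1242]
tcp_rot: [2.217, 2.225, 0.001]
wrist_force: [-0.1, -0.0, 0.9]
width: 0.411
grip_force: 0.0
```

Run:
```python
from m import *
im,C,st=snap("scene","s2"); Y=([22,130,80],[34,255,255]); m=mask(im,*Y,(300,230,450,350)); X=onplane(C,pts(m),.012)[:,:2]; print(len(X),X.mean(0),cv2.minAreaRect(X.astype('float32')*1000))
```

```text
283 [0.68179376 0.2338951 ] ((681.5110473632812, 232.11427307128906), (18.794403076171875, 77.64665222167969), 0.3200881779193878)
```

Request:
jog_arm --turn '[[0,0,0],[0,0,0],[0,0,0],[0,0,0],[0,0,0],[0,0,0],[0,0,0],[0,0,0],[0,0,0],[0,0,0],[0,0,0],[0,0,0],[0,0,0.121],[0,0,0.121],[0,0,0.121],[0,0,0.121],[0,0,0.121],[0,0,0.121],[0,0,0.121],[0,0,0]]' --delta_pos '[[-0.0325,-0.0198,0],[-0.0325,-0.0198,0],[-0.0325,-0.0198,0],[-0.0325,-0.0198,0],[-0.0325,-0.0198,0],[-0.0325,-0.0198,0],[-0.0325,-0.0198,0],[-0.0325,-0.0198,0],[-0.0325,-0.0198,0],[-0.0325,-0.0198,0],[-0.0325,-0.0198,0],[-0.0325,-0.0198,0],[0,0,0.009],[0,0,0.009],[0,0,0.009],[0,0,0.009],[0,0,0.009],[0,0,0.009],[0,0,0.009],[0,0,0]]' --gripper '[0.035,0.06,0.06,0.06,0.06,0.06,0.06,0.06,0.06,0.06,0.06,0.06,0.06,0.06,0.06,0.06,0.06,0.06,0.06,0.06]'

```text
time: 9.58
tool_pos: [0.4436, -0.1619, 0.0585]
tcp_rot: [-2.937, -1.113, 0.001]
wrist_force: [-0.3, 0.5, -0.6]
width: 0.703
grip_force: 0.0
```

Request:
jog_arm --turn '[[0,0,0],[0,0,0],[0,0,0],[0,0,0],[0,0,0],[0,0,0],[0,0,0],[0,0,0],[0,0,0],[0,0,0],[0,0,0]]' --delta_pos '[[0,0,0.025],[0,0,0.02],[0,0,0.007],[0,0,0],[0,0,0],[0,0,0],[0,0,0],[0,0,0],[0,0,0],[0,0,0],[0,0,0]]' --gripper '[0.06,0.06,0.06,0.06,0,0,0,0,0,0,0]'

```text
time: 10.5
tool_pos: [0.4456, -0.1627, 0.0087]
tcp_rot: [2.935, 1.117, 0.003]
wrist_force: [-0.4, 0.2, 5.9]
width: 0.159
grip_force: 29.8
```

Request:
jog_arm --turn '[[0,0,0],[0,0,-0.121],[0,0,-0.121],[0,0,-0.121],[0,0,-0.121],[0,0,-0.121],[0,0,-0.121],[0,0,-0.121],[0,0,0],[0,0,0],[0,0,0],[0,0,0],[0,0,0],[0,0,0],[0,0,0],[0,0,0],[0,0,0],[0,0,0],[0,0,0],[0,0,0]]' --delta_pos '[[0,0,-0.018],[0,0,-0.012],[0,0,-0.012],[0,0,-0.012],[0,0,-0.012],[0,0,-0.012],[0,0,-0.012],[0,0,0],[0.0326,0.0144,0],[0.0326,0.0144,0],[0.0326,0.0144,0],[0.0326,0.0144,0],[0.0326,0.0144,0],[0.0326,0.0144,0],[0.0326,0.0144,0],[0.0326,0.0144,0],[0.0326,0.0144,0],[0.0326,0.0144,0],[0.0326,0.0144,0],[0.0326,0.0144,0]]' --gripper '[0,0,0,0,0,0,0,0,0,0,0,0,0,0,0,0,0,0,0,0]'

```text
time: 12.17
tool_pos: [0.6162, 0.2314, 0.0973]
tcp_rot: [2.217, 2.226, 0.0]
wrist_force: [0.1, 0.1, -0.7]
width: 0.157
grip_force: 29.3
```

Request:
jog_arm --turn '[[0,0,0]]' --delta_pos '[[0,0,0]]' --gripper '[0]'

```text
time: 12.25
tool_pos: [0.6184, 0.2356, 0.0979]
tcp_rot: [2.213, 2.229, 0.008]
wrist_force: [1.0, -0.6, 0.9]
width: 0.155
grip_force: 29.4
```

Request:
jog_arm --turn '[[0,0,0],[0,0,0],[0,0,0],[0,0,0],[0,0,0],[0,0,0],[0,0,0],[0,0,0],[0,0,0],[0,0,0],[0,0,0],[0,0,0],[0,0,0]]' --delta_pos '[[0,0,0.025],[0,0,0.025],[0,0,0.02],[0,0,0.01],[0,0,0.004],[0,0,0],[0,0,0],[0,0,0],[0,0,0],[0,0,-0.02],[0,0,-0.03],[0,0,-0.03],[0,0,-0.03]]' --gripper '[0,0,0,0,0,0,0.035,0.035,0.035,0.035,0.035,0.035,0.035]'

```text
time: 13.33
tool_pos: [0.6156, 0.2294, 0.1244]
tcp_rot: [-2.218, -2.225, 0.0]
wrist_force: [0.2, -0.5, -0.7]
width: 0.411
grip_force: 0.0
```

Run:
```python
from m import *
im,C,st=snap("scene","s3")
for c,n in((([22,130,80],[34,255,255]),"y"),(([45,100,50],[80,255,255]),"g")):
  m=mask(im,*c,(300,230,450,350)); X=onplane(C,pts(m),.012)[:,:2]; print(n,len(X),X.mean(0),cv2.minAreaRect(X.astype('float32')*1000))
print(read_state()["tool_pos"])
```

```text
y 283 [0.68182113 0.23399846] ((681.3630981445312, 232.2528533935547), (18.723785400390625, 77.45698547363281), 0.04991999268531799)
g 267 [0.61811796 0.23047183] ((618.5067749023438, 230.60577392578125), (77.00743865966797, 20.50143051147461), 89.93570709228516)
[0.62003522 0.2309142  0.13259297]
```

Request:
jog_arm --turn '[[0,0,0],[0,0,0],[0,0,0],[0,0,0],[0,0,0],[0,0,0],[0,0,0],[0,0,0],[0,0,0],[0,0,0],[0,0,0],[0,0,0],[0,0,0]]' --delta_pos '[[-0.037,-0.0179,0],[-0.037,-0.0179,0],[-0.037,-0.0179,0],[-0.037,-0.0179,0],[-0.037,-0.0179,0],[-0.037,-0.0179,0],[-0.037,-0.0179,0],[-0.037,-0.0179,0],[0,0,0.02],[0,0,0.02],[0,0,0.02],[0,0,0],[0,0,0]]' --gripper '[0.0854,0.0854,0.0854,0.0854,0.0854,0.0854,0.0854,0.0854,0.0854,0.0854,0.0854,0.0854,0.0854]'

```text
time: 14.47
tool_pos: [0.4726, -0.0669, 0.0627]
tcp_rot: [-2.217, -2.224, 0.002]
wrist_force: [-0.3, 0.8, 0.1]
width: 1.004
grip_force: 0.0
```

Request:
jog_arm --turn '[[0,0,0],[0,0,0],[0,0,0],[0,0,0],[0,0,0],[0,0,0],[0,0,0],[0,0,0],[0,0,0],[0,0,0]]' --delta_pos '[[0.002,0.004,0.022],[0,0,0.022],[0,0,0.0115],[0,0,0],[0,0,0],[0,0,0],[0,0,0],[0,0,0],[0,0,0],[0,0,0]]' --gripper '[0.0854,0.0854,0.0854,0.0854,0,0,0,0,0,0]'

```text
time: 15.3
tool_pos: [0.479, -0.0651, 0.0095]
tcp_rot: [2.216, 2.224, 0.002]
wrist_force: [-1.1, 1.3, 4.6]
width: 0.52
grip_force: 30.3
```

Request:
jog_arm --turn '[[0,0,0],[0,0,0],[0,0,0],[0,0,0],[0,0,0],[0,0,0],[0,0,0],[0,0,0],[0,0,0],[0,0,0],[0,0,0],[0,0,0]]' --delta_pos '[[0,0,-0.02],[0,0,-0.025],[0,0,-0.025],[0,0,-0.02],[-0.0387,-0.0072,0],[-0.0387,-0.0072,0],[-0.0387,-0.0072,0],[-0.0387,-0.0072,0],[-0.0387,-0.0072,0],[-0.0387,-0.0072,0],[0,0,0],[0,0,0]]' --gripper '[0,0,0,0,0,0,0,0,0,0,0,0]'

```text
time: 16.3
tool_pos: [0.4351, -0.2995, 0.0987]
tcp_rot: [2.221, 2.22, 0.0]
wrist_force: [-0.1, -0.5, -0.2]
width: 0.523
grip_force: 31.1
```

Request:
jog_arm --turn '[[0,0,0],[0,0,0],[0,0,0],[0,0,0],[0,0,0],[0,0,0],[0,0,0],[0,0,0],[0,0,0],[0,0,0],[0,0,0],[0,0,0],[0,0,0],[0,0,0]]' --delta_pos '[[0,0,0.025],[0,0,0.025],[0,0,0.02],[0,0,0.01],[0,0,0.004],[0,0,0],[0,0,0],[0,0,0],[0,0,0],[0,0,-0.015],[0,0,-0.025],[0,0,-0.025],[0,0,-0.025],[0,0,0]]' --gripper '[0,0,0,0,0,0,0.065,0.065,0.065,0.065,0.065,0.065,0.065,0.065]'

```text
time: 17.47
tool_pos: [0.4389, -0.2998, 0.1099]
tcp_rot: [2.21, 2.218, 0.002]
wrist_force: [0.9, -1.3, 0.5]
width: 0.76
grip_force: 0.0
```

Run:
```python
from m import *
im,C,st=snap("wrist","w4"); print(st["tool_pos"],st["q"].round(2))
im,C,st=snap("side","d4")
B=([105,130,50],[130,255,255])
m=big(mask(im,*B,(215,305,290,385))); X=onplane(C,pts(m),.02); print(len(X),X.mean(0))
m=big(mask(im,*B,(315,210,342,235))); X=onplane(C,pts(m),.019)[:,:2]; print("stripe",X.mean(0))
a=im[280:400,190:330,::-1]; cv2.imwrite("pics/d4c.png",np.hstack([cv2.resize(a,(466,400)),cv2.resize(cv2.imread("pics/w4.png"),(320,200)).repeat(2,0)]))
```

```text
[ 0.43888933 -0.29975868  0.109857  ] [-0.65  0.1   2.04  0.    1.   -0.65]
895 [ 0.43148284 -0.28335459  0.02      ]
stripe [ 0.62715821 -0.03086099]
```

View pics/d4c.png

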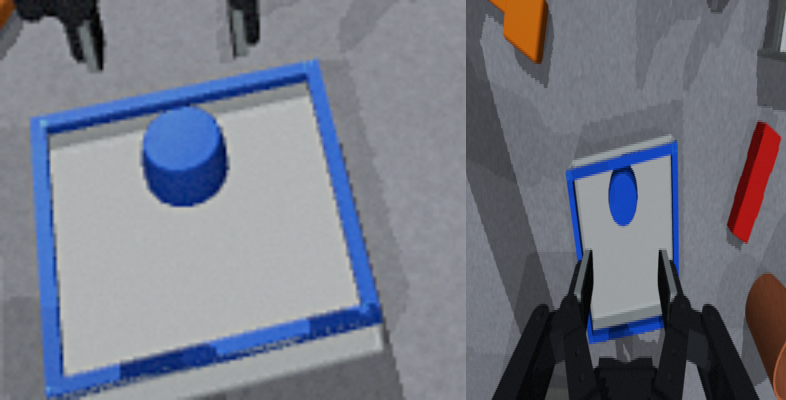

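The side crop shows the cap standing right way up on the blue bin's floor near its +y wall. Next is the case, with the camera turned to the robot side.

Request:
jog_arm --turn '[[0,0,0],[0,0,0],[0,0,0],[0,0,0],[0,0,0],[0,0,0],[0,0,0],[0,0,0],[0,0,0],[0,0,-0.122],[0,0,-0.122],[0,0,-0.122],[0,0,-0.122],[0,0,-0.122],[0,0,-0.122],[0,0,-0.122],[0,0,-0.122],[0,0,-0.122],[0,0,-0.122],[0,0,-0.122]]' --delta_pos '[[0.0307,0.02,0],[0.0307,0.02,0],[0.0307,0.02,0],[0.0307,0.02,0],[0.0307,0.02,0],[0.0307,0.02,0],[0.0307,0.02,0],[0.0307,0.02,0],[0.0307,0.02,0],[0,0,0],[0,0,0],[0,0,0],[0,0,0],[0,0,0],[0,0,0],[0,0,0],[0,0,0],[0,0,0],[0,0,0],[0,0,0]]' --gripper '[0.065,0.065,0.065,0.065,0.065,0.065,0.065,0.065,0.065,0.065,0.065,0.065,0.065,0.065,0.065,0.065,0.065,0.065,0.065,0.065]'

```text
time: 19.23
tool_pos: [0.6128, -0.0202, 0.1017]
tcp_rot: [-0.343, -3.119, 0.0]
wrist_force: [0.1, 0.3, 0.4]
width: 0.763
grip_force: 0.0
```

Request:
jog_arm --turn '[[0,0,-0.122],[0,0,0],[0,0,0],[0,0,0]]' --delta_pos '[[0,0,0.005],[0,0,0],[0,0,0],[0,0,0]]' --gripper '[0.065,0.065,0.065,0.065]'

```text
time: 19.57
tool_pos: [0.6135, -0.0202, 0.0978]
tcp_rot: [-0.167, -3.135, -0.0]
wrist_force: [0.6, -0.2, 0.5]
width: 0.764
grip_force: 0.0
```

Run:
```python
from m import *
im,C,st=snap("wrist","w5"); print(st["tool_pos"],st["tcp_rot"],2*np.arctan2(st["tcp_rot"][1],st["tcp_rot"][0]))
print("expected",proj(C,[[.628,-.0235,.019]]))
cv2.imwrite("pics/w5.png",im[:,:,::-1])
```

```text
[ 0.61352407 -0.02023169  0.09775358] [-1.66722198e-01 -3.13526907e+00 -7.97205477e-05] -3.2478452990916766
expected [[316.18834713 222.89144155]]
```

View pics/w5.png

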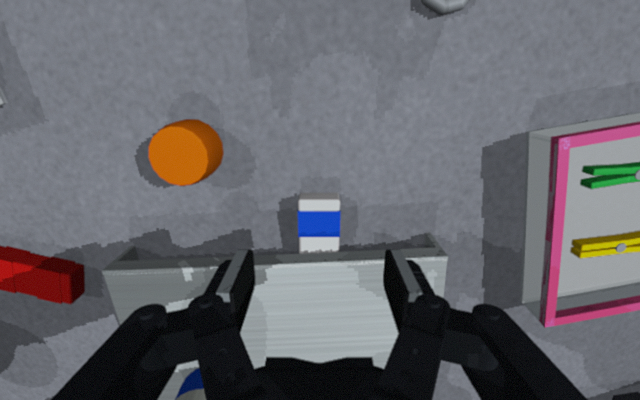

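The stripe is at (319,223.5) against the expected (316,223), about 2 mm off, and it lines up with the tool. I'll descend, grip and check.

Request:
jog_arm --turn '[[0,0,0],[0,0,0],[0,0,0],[0,0,0],[0,0,0],[0,0,0],[0,0,0],[0,0,0],[0,0,0],[0,0,0],[0,0,0],[0,0,0],[0,0,0]]' --delta_pos '[[-0.0055,0,0.02],[0,0,0.025],[0,0,0.02],[0,0,0.015],[0,0,0.01],[0,0,0],[0,0,0],[0,0,0],[0,0,0],[0,0,0],[0,0,0],[0,0,0],[0,0,0]]' --gripper '[0.065,0.065,0.065,0.065,0.065,0.065,0,0,0,0,0,0,0]'

```text
time: 20.7
tool_pos: [0.6213, -0.021, 0.0105]
tcp_rot: [0.162, 3.134, -0.0]
wrist_force: [0.3, 0.5, 6.5]
width: 0.366
grip_force: 30.5
```

Request:
jog_arm --turn '[[0,0,0],[0,0,0],[0,0,0],[0,0,0],[0,0,0],[0,0,0],[0,0,0],[0,0,0],[0,0,0],[0,0,0],[0,0,0],[0,0,0]]' --delta_pos '[[0.006,0,0],[0.009,0,0],[0.009,0,0],[0.009,0,0],[0.009,0,0],[0.009,0,0],[0.009,0,0],[0.009,0,0],[0.009,0,0],[0.009,0,0],[0.009,0,0],[0,0,0]]' --gripper '[0,0,0,0,0,0,0,0,0,0,0,0]'

```text
time: 21.7
tool_pos: [0.5247, -0.0109, 0.0105]
tcp_rot: [0.162, 3.134, -0.0]
wrist_force: [0.6, 0.5, 9.4]
width: 0.362
grip_force: 30.9
```

Run:
```python
from m import *
im,C,st=snap("side","d6"); print(st["tool_pos"],st["wrist_force"],st["width"])
B=([105,130,50],[130,255,255])
im2=im[130:300,180:430,::-1]; cv2.imwrite("pics/d6c.png",cv2.resize(im2,None,fx=3,fy=3))
```

```text
[ 0.52470344 -0.01094974  0.01048134] [0.56951786 0.54823022 9.36973579] 0.3623536646241983
```

View pics/d6c.png

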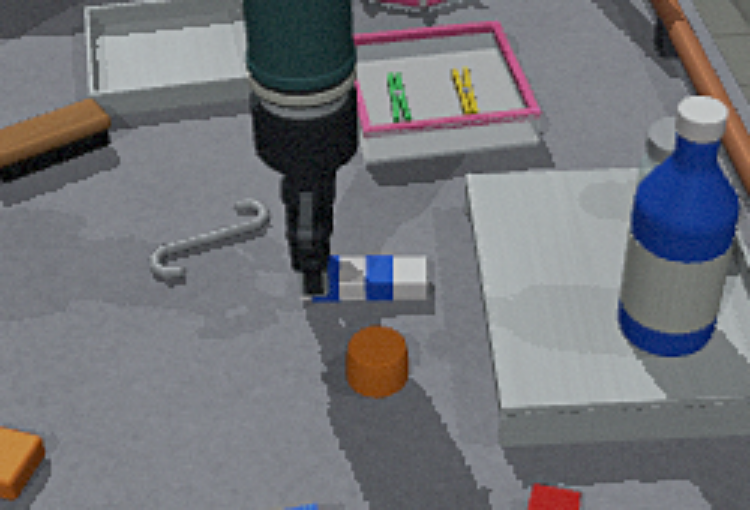

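The side crop shows the case fully out of the shelf, gripped near its robot end, with the bottle standing. I'll regrip it at its centre.

Request:
jog_arm --turn '[[0,0,0],[0,0,0],[0,0,0],[0,0,0],[0,0,0],[0,0,0],[0,0,0],[0,0,0],[0,0,0],[0,0,0],[0,0,0],[0,0,0],[0,0,0],[0,0,0]]' --delta_pos '[[0,0,-0.001],[0,0,0],[0,0,0],[-0.01,0,0],[-0.01,0,0],[-0.01,0,0],[-0.007,0,0],[0,0,0],[0,0,0],[0,0,0],[0,0,0],[0,0,0],[0,0,0],[0,0,0]]' --gripper '[0.05,0.05,0.05,0.05,0.05,0.05,0.05,0.05,0,0,0,0,0,0]' --grip_force 40

```text
time: 22.92
tool_pos: [0.5607, -0.0148, 0.0097]
tcp_rot: [-0.162, -3.137, -0.0]
wrist_force: [0.4, 0.0, -0.4]
width: 0.36
grip_force: 40.2
```

Request:
jog_arm --turn '[[0,0,0],[0,0,0],[0,0,0],[0,0,0],[0,0,0],[0,0,0],[0,0,0],[0,0,0],[0,0,0],[0,0,0],[0,0,0],[0,0,0],[0,0,0],[0,0,0],[0,0,-0.08],[0,0,-0.08],[0,0,-0.078],[0,0,0],[0,0,0]]' --delta_pos '[[0,0,-0.02],[0,0,-0.025],[0,0,-0.03],[0,0,-0.02],[0.00775,-0.0367,0],[0.00775,-0.0367,0],[0.00775,-0.0367,0],[0.00775,-0.0367,0],[0.00775,-0.0367,0],[0.00775,-0.0367,0],[0.00775,-0.0367,0],[0.00775,-0.0367,0],[0.00775,-0.0367,0],[0.00775,-0.0367,0],[0,0,0],[0,0,0],[0,0,0],[0,0,0],[0,0,0]]' --gripper '[0,0,0,0,0,0,0,0,0,0,0,0,0,0,0,0,0,0,0]'

```text
time: 24.5
tool_pos: [0.4456, -0.3714, 0.1042]
tcp_rot: [0.208, -3.134, -0.001]
wrist_force: [-0.0, -0.4, -1.2]
width: 0.36
grip_force: 40.3
```

Run:
```python
from m import *
im,C,st=snap("side","d7"); print(st["tool_pos"],st["tcp_rot"],2*np.arctan2(st["tcp_rot"][1],st["tcp_rot"][0]),st["width"],st["q"].round(2))
cv2.imwrite("pics/d7c.png",cv2.resize(im[200:400,150:370,::-1],None,fx=3,fy=3))
```

```text
[ 0.44556141 -0.37144365  0.10424932] [ 2.07701177e-01 -3.13388010e+00 -1.46692373e-03] -3.0092341334661334 0.3598489937560302 [-0.74  0.2   1.93  0.    1.01 -2.44]
```

View pics/d7c.png

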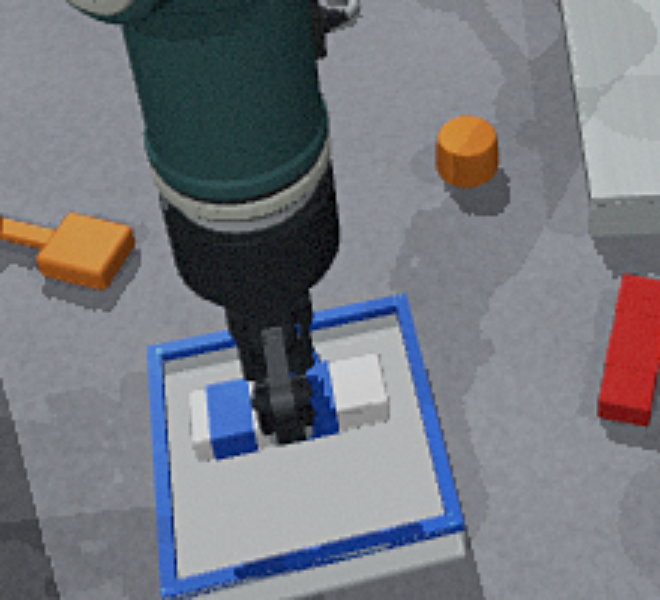

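The case is held level over the blue bin, lined up with its sides and clear of the cap. I'll lower and release it.

Request:
jog_arm --turn '[[0,0,0],[0,0,0],[0,0,0],[0,0,0],[0,0,0],[0,0,0],[0,0,0],[0,0,0],[0,0,0],[0,0,0],[0,0,0],[0,0,0],[0,0,0],[0,0,0],[0,0,0]]' --delta_pos '[[0,0,0.025],[0,0,0.025],[0,0,0.02],[0,0,0.01],[0,0,0.006],[0,0,0.003],[0,0,0],[0,0,0],[0,0,0],[0,0,0],[0,0,-0.015],[0,0,-0.025],[0,0,-0.025],[0,0,-0.025],[0,0,0]]' --gripper '[0,0,0,0,0,0,0,0.048,0.048,0.048,0.048,0.048,0.048,0.048,0.048]'

```text
time: 25.8
tool_pos: [0.4498, -0.3751, 0.1129]
tcp_rot: [-0.211, 3.126, -0.013]
wrist_force: [1.1, -0.8, 1.5]
width: 0.56
grip_force: 0.0
```

Request:
jog_arm --turn '[[0,0,0],[0,0,0],[0,0,0],[0,0,0],[0,0,0],[0,0,0],[0,0,0],[0,0,0],[0,0,0],[0,0,0],[0,0,0],[0,0,-0.09],[0,0,-0.087],[0,0,0],[0,0,0]]' --delta_pos '[[-0.0046,0.0386,0],[-0.0046,0.0386,0],[-0.0046,0.0386,0],[-0.0046,0.0386,0],[-0.0046,0.0386,0],[-0.0046,0.0386,0],[-0.0046,0.0386,0],[-0.0046,0.0386,0],[-0.0046,0.0386,0],[-0.0046,0.0386,0],[-0.0046,0.0386,0],[0,0,0],[0,0,0],[0,0,0],[0,0,0]]' --gripper '[0.05,0.05,0.05,0.05,0.05,0.05,0.05,0.05,0.05,0.05,0.05,0.05,0.05,0.05,0.05]'

```text
time: 27.05
tool_pos: [0.4394, 0.0559, 0.1061]
tcp_rot: [-0.485, 3.103, -0.0]
wrist_force: [0.3, -0.1, -0.3]
width: 0.584
grip_force: 0.0
```

Run:
```python
from m import *
im,C,st=snap("wrist","w8"); r=st["tcp_rot"]; print(st["tool_pos"],2*np.arctan2(r[1],r[0])%(2*np.pi))
a=.309; X=np.array([[.442,.054,.006]]*3)+np.outer([-.04,0,.04],[np.cos(a),np.sin(a),0]); p=proj(C,X); print(p)
for q in p: cv2.circle(im,tuple(int(v) for v in q.round()),2,(255,0,0),-1)
cv2.imwrite("pics/w8c.png",im[:,:,::-1])
d,Cd,_=snap("side","d8"); B=([105,130,50],[130,255,255])
for z,roi in((.02,(225,335,285,385)),(.02,(205,320,235,370))): pass
cv2.imwrite("pics/d8c.png",cv2.resize(d[280:400,190:330,::-1],None,fx=4,fy=4))
```

```text
[0.43942888 0.05591866 0.10609085] 3.451484950627165
[[314.81385731 149.69145393]
 [314.91810273 197.61844902]
 [315.01887365 240.93361243]]
```

View pics/w8c.png

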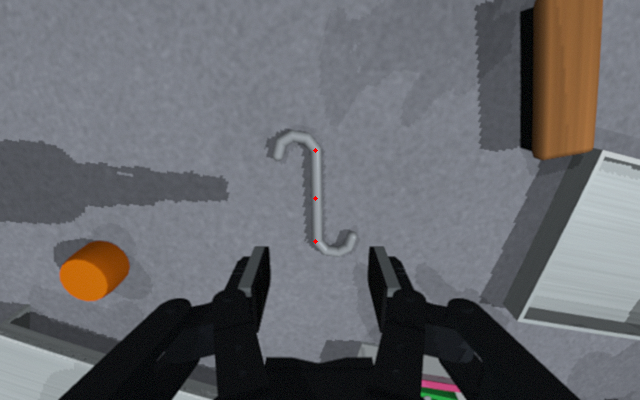

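View pics/d8c.png

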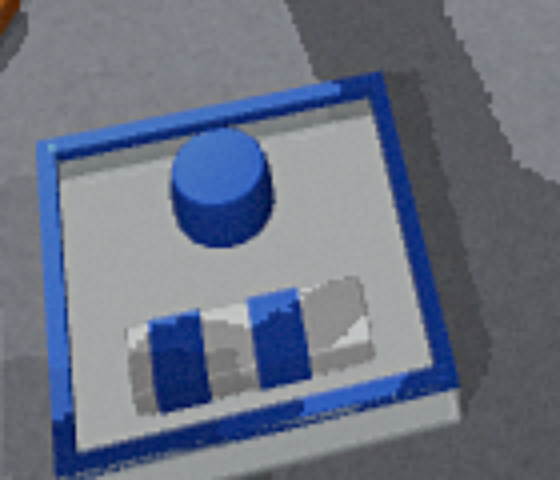

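The predicted shank points fall on the hook within about 2 px. The case and cap both lie right way up on the blue bin's floor, apart from each other. I'll grip the hook.

Request:
jog_arm --turn '[[0,0,0],[0,0,0],[0,0,0],[0,0,0],[0,0,0],[0,0,0],[0,0,0],[0,0,0],[0,0,0],[0,0,0],[0,0,0],[0,0,0]]' --delta_pos '[[-0.002,0,0.03],[0,0,0.03],[0,0,0.025],[0,0,0.01],[0,0,0.005],[0,0,0],[0,0,0],[0,0,0],[0,0,0],[0,0,0],[0,0,0],[0,0,0]]' --gripper '[0.05,0.05,0.05,0.05,0.05,0,0,0,0,0,0,0]'

```text
time: 28.15
tool_pos: [0.4438, 0.0564, 0.0087]
tcp_rot: [-0.487, 3.099, -0.001]
wrist_force: [-2.0, -1.9, 11.9]
width: 0.0
grip_force: 6.1
```

The fingers shut at zero width above the thin bar, because their tips swing up when open. I'll lift, open narrowly, re-measure and go lower.

Request:
jog_arm --turn '[[0,0,0],[0,0,0],[0,0,0],[0,0,0],[0,0,0],[0,0,0]]' --delta_pos '[[0,0,-0.02],[0,0,-0.03],[0,0,-0.03],[0,0,-0.02],[0,0,0],[0,0,0]]' --gripper '[0,0.03,0.03,0.03,0.03,0.03]'

```text
time: 28.65
tool_pos: [0.4432, 0.0565, 0.1083]
tcp_rot: [-0.487, 3.098, -0.001]
wrist_force: [-0.9, 1.3, 0.3]
width: 0.351
grip_force: 0.0
```

Run:
```python
from m import *
im,C,st=snap("wrist","w9"); r=st["tcp_rot"]; print(st["tool_pos"],2*np.arctan2(r[1],r[0])%(2*np.pi))
x0,y0,x1,y1=240,110,390,265
g=im[y0:y1,x0:x1].astype(int).min(2); m=np.zeros((400,640),'uint8'); m[y0:y1,x0:x1]=(g>124)*255; m=big(m)
P=pts(m); X=onplane(C,P,.006)[:,:2]; rc=cv2.minAreaRect(X.astype('float32')*1000); print(len(P),X.mean(0),rc)
# shank: rows in middle 40% of extent
lo,hi=P[:,1].min(),P[:,1].max(); s=(P[:,1]>lo+.35*(hi-lo))&(P[:,1]<lo+.65*(hi-lo)); v=cv2.fitLine(X[s].astype('float32'),2,0,.01,.01).ravel(); print(v,np.arctan2(v[1],v[0])%np.pi, X[s].mean(0))
```

```text
[0.44316131 0.05651589 0.10826805] 3.4533309859116645
5151 [0.46920774 0.03642378] ((454.157470703125, 40.78911590576172), (122.88198852539062, 105.67381286621094), 18.080289840698242)
[ 0.3199864  -0.94742215  0.4568373   0.02709677] 1.8965116 [0.45683728 0.02709677]
```

Run:
```python
from m import *
st=read_state(); C=cam("wrist",st); a=.309
X0=np.array([[.442,.054,.006]]*3)+np.outer([-.04,0,.04],[np.cos(a),np.sin(a),0]); print(proj(C,X0).round(1).tolist())
im=cv2.imread("pics/w9.png"); g=im.min(2).astype(np.float32)
for y in range(120,262,8):
    row=g[y-1:y+2,260:380].mean(0); k=np.ones(5)/5; s=np.convolve(row,k,'same')[4:-4]; print(y,264+int(s.argmax()),round(s.max()),round(float(np.median(s))))
```

```text
[[315.2, 146.6], [315.2, 194.7], [315.2, 238.2]]
120 284 130 122
128 297 144 122
136 314 153 122
144 320 156 122
152 320 155 121
160 320 154 123
168 320 153 123
176 320 152 124
184 320 152 123
192 320 150 125
200 320 149 124
208 320 149 125
216 320 148 125
224 320 148 124
232 355 148 124
240 324 161 125
248 340 144 123
256 293 127 102
```

The hook's shank is still straight down the middle (column 320, rows 140–240). I'll go lower with a narrow opening.

Request:
jog_arm --turn '[[0,0,0],[0,0,0],[0,0,0],[0,0,0],[0,0,0],[0,0,0],[0,0,0]]' --delta_pos '[[0,0,0.03],[0,0,0.03],[0,0,0.03],[0,0,0.01],[0,0,0.004],[0,0,0.002],[0,0,0]]' --gripper '[0.03,0.03,0.03,0.03,0.03,0.03,0.03]'

```text
time: 29.28
tool_pos: [0.4378, 0.0561, -0.0004]
tcp_rot: [0.486, -3.096, -0.001]
wrist_force: [-1.8, 1.0, 2.8]
width: 0.349
grip_force: 1.3
```

Request:
jog_arm --turn '[[0,0,0],[0,0,0],[0,0,0],[0,0,0],[0,0,0]]' --delta_pos '[[0,0,0],[0,0,0],[0,0,0],[0,0,0],[0,0,0]]' --gripper '[0,0,0,0,0]'

```text
time: 29.7
tool_pos: [0.4415, 0.0563, 0.0004]
tcp_rot: [-0.488, 3.103, -0.0]
wrist_force: [-1.4, 0.1, 5.6]
width: 0.08
grip_force: 39.8
```

Request:
jog_arm --turn '[[0,0,0],[0,0,0],[0,0,0],[0,0,0],[0,0,0],[0,0,0],[0,0,0],[0,0,0],[0,0,0],[0,0,0],[0,0,0],[0,0,0.1],[0,0,0.1],[0,0,0],[0,0,0]]' --delta_pos '[[0,0,-0.02],[0,0,-0.03],[0,0,-0.03],[0,0,-0.03],[-0.0069,0.0384,0],[-0.0069,0.0384,0],[-0.0069,0.0384,0],[-0.0069,0.0384,0],[-0.0069,0.0384,0],[-0.0069,0.0384,0],[-0.0069,0.0384,0],[0,0,0],[0,0,0],[0,0,0],[0,0,0]]' --gripper '[0,0,0,0,0,0,0,0,0,0,0,0,0,0,0]'

```text
time: 30.95
tool_pos: [0.4041, 0.3268, 0.1093]
tcp_rot: [0.18, -3.135, 0.001]
wrist_force: [-0.1, -0.1, -0.5]
width: 0.078
grip_force: 39.3
```

Run:
```python
from m import *
im,C,st=snap("wrist","w10"); r=st["tcp_rot"]; print(st["tool_pos"],2*np.arctan2(r[1],r[0])%(2*np.pi),st["width"])
d,_,_=snap("scene","s10")
cv2.imwrite("pics/v10.png",np.hstack([cv2.resize(im[:,:,::-1],(480,300)),cv2.resize(d[190:320,420:560,::-1],(320,300))]))
```

```text
[0.40412982 0.3268484  0.10926161] 3.2564836337887835 0.0779737894716668
```

View pics/v10.png

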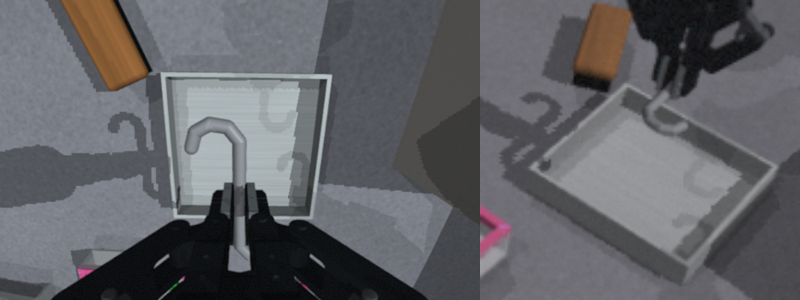

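The hook is held level, centred over the tray and lined up with it. I'll lower, release and back off.

Request:
jog_arm --turn '[[0,0,0],[0,0,0],[0,0,0],[0,0,0],[0,0,0],[0,0,0],[0,0,0],[0,0,0],[0,0,0],[0,0,0],[0,0,0],[0,0,0],[0,0,0],[0,0,0],[0,0,0],[0,0,0],[0,0,0]]' --delta_pos '[[0,0,0.03],[0,0,0.03],[0,0,0.025],[0,0,0.012],[0,0,0.006],[0,0,0],[0,0,0],[0,0,0],[0,0,0],[0,0,-0.015],[0,0,-0.025],[0,0,-0.03],[0,0,-0.03],[0,0,-0.03],[0,0,-0.03],[0,0,-0.02],[0,0,0]]' --gripper '[0,0,0,0,0,0,0.025,0.025,0.025,0.025,0.025,0.025,0.025,0.025,0.025,0.025,0.025]'

```text
time: 32.47
tool_pos: [0.4081, 0.3295, 0.194]
tcp_rot: [-0.175, 3.126, 0.011]
wrist_force: [0.6, 0.7, 0.8]
width: 0.292
grip_force: 0.0
```

Run:
```python
from m import *
d,_,st=snap("scene","s11"); print(st["tool_pos"],st["wrist_force"])
a=cv2.resize(d[:,60:600,::-1],(800,593)); cv2.imwrite("pics/v11.png",a)
```

```text
[0.40808616 0.3294975  0.19404793] [0.57109882 0.65754328 0.79497376]
```

View pics/v11.png

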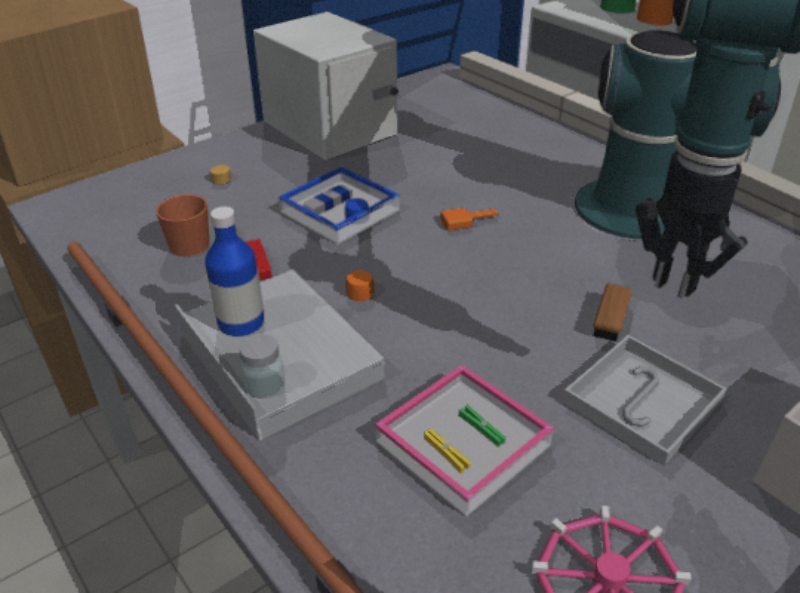

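Everything is in its bin: both pegs flat in pink (447,448 and 482,425), the cap and case in blue (357,208 and 331,200), the hook in the tray (640,395). The bottle stands and the arm is clear, so I'll hand in.

```bash
python3 -c "
from workcell import ticket; print(ticket.finish_job())"
```

```text
the job is handed in; nothing more can be done
None
```

The job is handed in at about 32 s of the 134 s allowed, and no verdict came back; the last picture shows both pegs in the pink bin, cap and case right way up in the blue bin, the hook in the tray, and the bottle standing.

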